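Find the release notch of a plate incubator and pop its lid

TASK

Starting at either end of the incubator's flat front ledge, sweep a fingertip along the top of the ledge until it finds the hidden notch, then press the release key inside the notch fully down so that the clear lid pops ajar, and move away. Do not pry or push the lid by hand, lift nothing, and leave the bottle, beaker, tip box and jar where they stand.

Things in the scene. Friction and masses are not known exactly. Their poses are not given: they have to be found in the camera images.
- case: light grey plate incubator with two well plates under its lid, fixed to the bench, 220 mm deep (its x), 334 mm wide (its y), 85 mm tall; origin at the centre of its underside, on the bench; x points to its rear (hinge side), y along its width, z up; its front, towards the robot, is at x = -110 mm
- ledge (a point): middle of the front ledge's top: a flat darker grey band 40 mm wide, 334 mm long along the case's y, centre line at case x = -90 mm, top 85 mm above the bench; axes as the case. One notch in the same colour, 46 mm long along y, is cut across the band, open at top and front; its centre is somewhere within 45 mm either side of here, to be found. Its floor, the key, lies 12 mm below the top
- key (a joint): the release key, a 38 x 44 mm plate of the ledge's colour at the floor of the notch; value = how far it is pressed down in m, 0 up, 0.008 fully down; about 5 to 7 N moves it, it has no spring and stays where it is left; pressing it raises the lid in proportion through a linkage
- lid: clear lid with light grey frame, 158 x 306 mm, 5 mm thick, its top level with the ledge when shut, from 15 mm behind the ledge to the rear; origin on its hinge line at the rear, z is the lid's upward normal (its tilt is the opening angle); about 0.18 rad open when the key is fully down, its front edge then about 28 mm up
- bottle: loose closed reagent bottle, 68 mm across, 140 mm tall, blue cap, beside the incubator; leave alone; origin at the centre of its underside
- beaker: loose open glass beaker, 72 mm across, 90 mm tall, beside the incubator; leave alone; origin at the centre of its underside
- tipbox: loose blue pipette-tip box, 70 x 100 x 50 mm tall, nearer the robot than the incubator; leave alone; origin at the centre of its underside
- jar: loose jar with white lid, 60 mm across, 60 mm tall, nearer the robot than the incubator; leave alone; origin at the centre of its underside

How it is judged (in metres and radians):
On the way, in this order (a step that is already met when the one before it is completed fails the run):
1. a fingertip touches the top of the ledge near one of its ends (more than 115 mm from the middle) (x of the grasp point in the frame of case between -0.15 and -0.05 m and z of the grasp point in the frame of case between 0.096 and 0.125 m and contact force between the fingers and anything else above 0.3 N and (y of the grasp point in the frame of case above 0.115 m or y of the grasp point in the frame of case below -0.115 m)), for 0.1 s.
2. the fingertip touches the top of the ledge further in (less than 95 mm from the middle), not in the notch (x of the grasp point in the frame of case between -0.15 and -0.05 m and z of the grasp point in the frame of case between 0.096 and 0.125 m and contact force between the fingers and anything else above 0.3 N and y of the grasp point in the frame of case between -0.095 and 0.095 m and value of joint key below 0.001 m), for 0.1 s.
3. the key in the notch is pressed fully down (value of joint key above 0.0068 m), for 0.1 s.
At the end, for the whole second after the job is handed in: the key is at least 6.5 mm down, the lid stands ajar by more than 0.13 rad and is at rest, and the bottle, beaker, tip box and jar are within 20 mm of where they stood (value of joint key above 0.0065 m and angle between lid's own z axis and vertical above 0.13 rad and angular speed of lid below 0.05 rad/s and distance of each of bottle, beaker, tipbox, jar from where it was at the start of the episode below 0.02 m); the robot touches nothing.
It fails at once if the lid is touched by the fingers with more than 5 N (contact force between the fingers and lid above 5 N).
It fails at once if the lid is raised while the key is up (angle between lid's own z axis and vertical above 0.06 rad and value of joint key below 0.001 m).
It fails at once if a bystander is moved more than 20 mm, lifted or tipped (distance of any of bottle, beaker, tipbox, jar from where it was at the start of the episode above 0.02 m or angle between any of bottle, beaker, tipbox, jar's own z axis and vertical above 0.3 rad).
It also fails if it takes over 45 s, if anything falls off the work surface, if the arm or the gripper's body presses on something with over 40 N, if the wrist force passes 120 N, or if a joint passes its speed limit or range.

ROBOT

A 6-joint arm with a two-finger parallel gripper is mounted at the origin on the work surface. World frame = base frame: x ahead of the robot, y to its left, z up, the work surface at z = 0. Lengths are in mm, angles in rad, forces in N, time in s.
With the tool pointing down it reaches from about 350 to 975 mm from the base axis. Payload 7.1 kg.
Tool frame: the origin (TCP) lies on the front face of the gripper's body, between the roots of the fingers; the fingertips stand 80 mm ahead of it and the grasp point (between the pads) lies 61 mm ahead of it (env.tips_ahead is the distance from the TCP to the fingertips, in mm); z points along the fingers, y is the line along which they close (so a half turn about z gives the same grasp; the last joint's range is limited). The gripper opens to 88 mm and grips with 3 to 60 N. Pads are 20 mm wide; open, the fingers measure 115 mm over their backs; the gripper's body (75 mm by 178 mm) begins 61 mm behind the grasp point.
Start: joints at [-1.303, 0.423, 1.63, -0, 1.089, -0.019], TCP at [176.821, -599.45, 302.675] pointing down, gripper open.
Joint ranges: [-3, 3], [-0.9, 2.11], [0.09, 2.58], [-1.31, 4.45], [0.11, 2.69], [-2.54, 2.54]. Speed limits (rad/s): [2.39, 2.39, 3.01, 3.14, 3.14, 3.14].

INTERFACE

Orientations are given as a unit quaternion [x, y, z, w].
In Python, from station import env, set_gripper, viewer, workorder gives the robot as it stands. Calls block until the motion is done:
- env.reach(position, orientation): joint-space move of the TCP to a pose.
- env.move_l(position, rot=None, rate=150, f_stop=None): straight line of the TCP; rot=None keeps the orientation; rate is the mean speed in mm/s. With f_stop (N) it stops when the force on the tool has changed by that much, and returns True; else False.
- env.move_joints(angles): joint-space move.
- set_gripper(opening): finger opening in mm; the grip force is fixed at half the most; returns when the fingers have stopped.
- env.hold(seconds).
- env.ik(position, orientation): joint angles nearest the present ones, or None.
- env.read_state(): the state.
- viewer.camera(name): name is "scene" or "top"; returns the picture (384x512x3 uint8, blue, green, red); there is no depth.
- viewer.camera_params(name): a dict with "fx", "fy", "cx", "cy" (pixels), "pose" (4x4, takes a point from camera to world coordinates). Camera axes: x right, y up, looking along -z (the intrinsics and any distortion apply to the point x, -y, -z); pixel columns grow to the right and rows downward; lengths in mm; the calibration is good to about 2 mm. A picture is of the moment at which its call begins. camera_params takes no time and is no camera call.
A pose or a line that the arm cannot do raises env.IKError and nothing moves.
- workorder.sign_off(): hands the job in; it is judged then, once.
The state is a dict: "time_s": time; "qpos": joint angles; "dq": joint speeds; "tau": joint torques, N m; "tool_pos": TCP position; "orientation": TCP orientation; "force": force on the tool from outside, world axes, zero at the start; "wrist_torque": the same for the moment, N m; "width": finger opening in mm; "grip_force": force on a finger pad.
Only numpy, scipy, OpenCV 4.12 (cv2) and the standard library are available. Lean on these libraries where they do the work, as an engineer would, in place of code of your own. Each camera call takes 0.05 s, during which the arm holds its last target. There are 200 camera calls.

## Working session

There is one attempt and no reset: what is moved stays moved. The work goes in short steps, each a Python script; the robot and the scene stay as the last script left them, time stands still between calls to the robot, and variables do not carry over. Pictures are saved under pics/ and viewed, at most 10 in all, crops included, and the job is handed in when it is done.

```bash
ls; mkdir -p pics; python3 - <<'E'
from station import env, viewer
import cv2
for n in ("scene","top"):
    cv2.imwrite(f"pics/{n}0.png",cv2.resize(viewer.camera(n),(800,600)))
    p=viewer.camera_params(n); print(n,{k:(v.round(3).tolist() if k=="pose" else v) for k,v in p.items()})
s=env.read_state();print(s["time_s"],s["orientation"],s["force"])
E
```

```text
pics
scene {'fx': 395.8263141925254, 'fy': 395.8263141925254, 'cx': 258.33854632161405, 'cy': 193.06314036235958, 'pose': [[0.214, -0.767, 0.604, 1303.106], [0.977, 0.172, -0.127, -142.521], [-0.006, 0.618, 0.786, 1043.645], [0.0, 0.0, 0.0, 1.0]]}
top {'fx': 368.2897136611165, 'fy': 368.2897136611165, 'cx': 252.24855896891506, 'cy': 190.68886033066264, 'pose': [[0.004, 0.989, -0.149, 398.731], [-1.0, 0.004, -0.001, -5.779], [-0.0, 0.149, 0.989, 1167.55], [0.0, 0.0, 0.0, 1.0]]}
0.1 [ 9.89733485e-01  1.42923647e-01 -7.59804144e-05 -6.74562334e-04] [-0.62949859  0.76168889 -0.86249721]
```

View pics/top0.png

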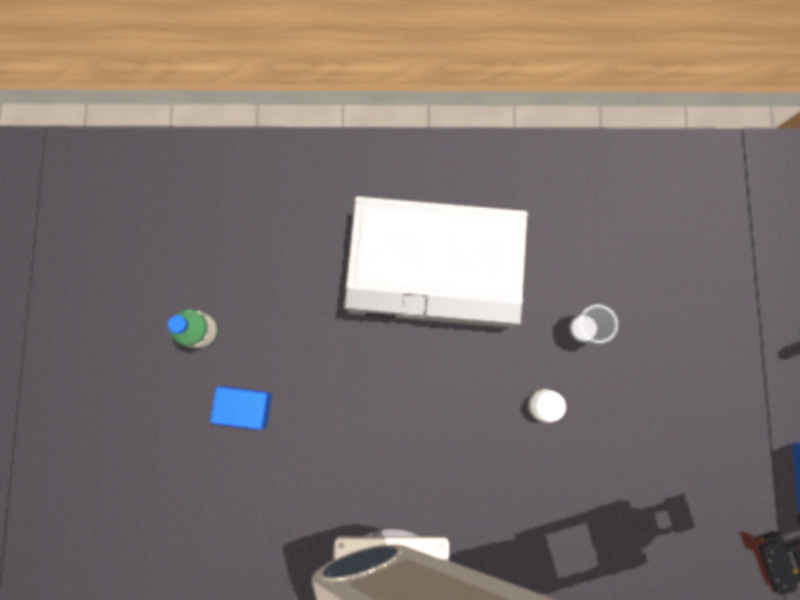

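View pics/scene0.png

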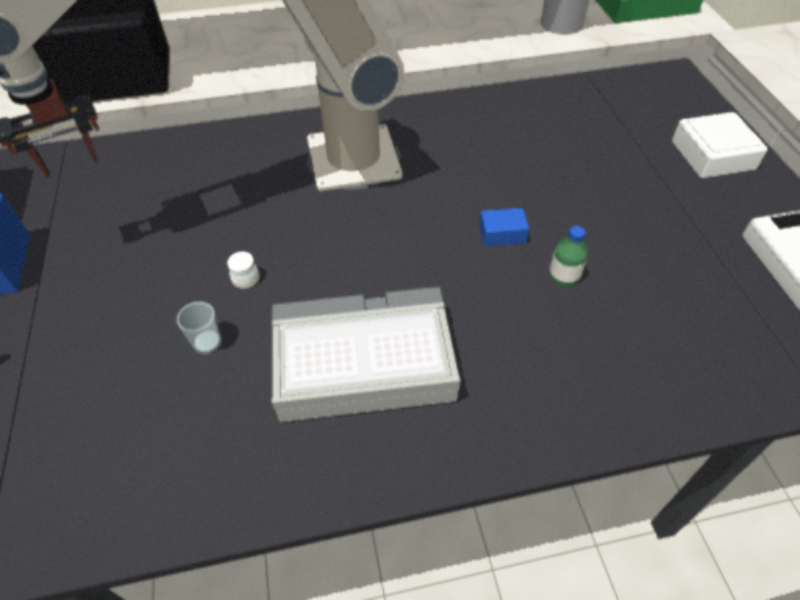

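The top view shows the case around (436,262), with its front ledge along rows 290–320 and the notch near (415,304). The scene view confirms the notch near (375,302). Next I'll look closer at the case's corners.

```bash
python3 - <<'E'
import cv2
im=cv2.imread("pics/top0.png")
from station import viewer
im=viewer.camera("top"); cv2.imwrite("pics/top_raw.png",im)
cv2.imwrite("pics/crop.png",cv2.convertScaleAbs(cv2.resize(im[115:220,210:350],None,fx=5.6,fy=5.6,interpolation=cv2.INTER_CUBIC),alpha=0.85))
E
```

```text
(no output)
```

View pics/crop.png

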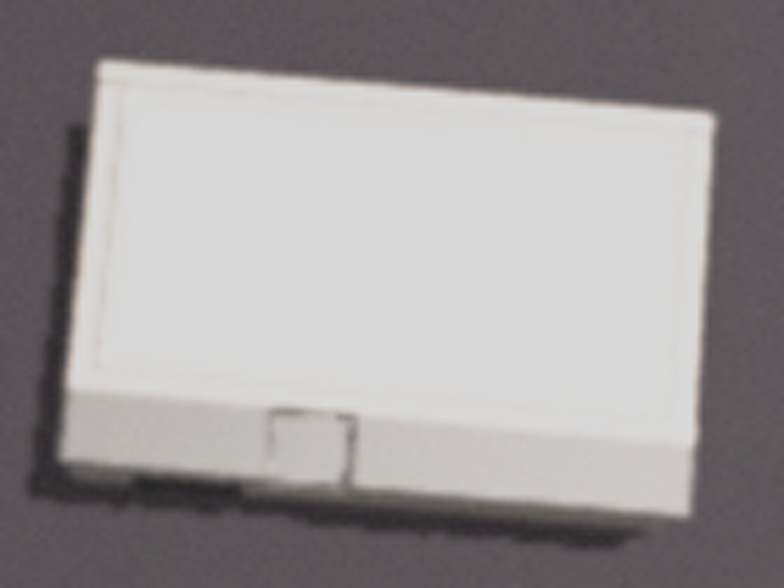

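The crop shows the top's corners at about (100,62), (715,113), (691,517) and (60,462). The ledge is the darker band, and the notch spans columns 272–350.

```bash
cat > h.py <<'E'
import numpy as np, cv2
from scipy.spatial.transform import Rotation as R
from station import env, viewer, set_gripper, workorder
def cast(px,z,name="top"):
    p=viewer.camera_params(name);T=np.array(p["pose"])
    px=np.atleast_2d(px).astype(float)
    d=np.c_[(px[:,0]-p["cx"])/p["fx"],-(px[:,1]-p["cy"])/p["fy"],-np.ones(len(px))]@T[:3,:3].T
    return T[:3,3]+d*((z-T[2,3])/d[:,2])[:,None]
E
python3 - <<'E'
from h import *
im=cv2.imread("pics/top_raw.png");g=cv2.cvtColor(im,cv2.COLOR_BGR2GRAY)
m=(g>165).astype(np.uint8);m[:115]=0;m[220:]=0;m[:,:210]=0;m[:,350:]=0
c=max(cv2.findContours(m,0,1)[0],key=cv2.contourArea)
W=cast(c[:,0,:],85)[:,:2]
r=cv2.minAreaRect(W.astype(np.float32));print(r,cv2.boxPoints(r))
hand=np.array([[100,62],[715,113],[691,517],[60,462],[272,450],[350,455]])/5.6-0.4+[210,115]
H=cast(hand,85);print(H.round(1))
print(np.linalg.norm(np.diff(H[:4],axis=0),axis=1))
E
```

```text
((638.280029296875, -85.73428344726562), (336.42901611328125, 223.71034240722656), 85.17350006103516) [[ 512.6681   -243.94095 ]
 [ 735.5852   -262.76367 ]
 [ 763.89197    72.47238 ]
 [ 540.97485    91.295105]]
[[ 761.9   71.7   85. ]
 [ 734.3 -262.8   85. ]
 [ 513.8 -243.4   85. ]
 [ 541.9   89.8   85. ]
 [ 548.7  -22.4   85. ]
 [ 546.2  -63.7   85. ]]
[335.56301574 221.35416768 334.36646141]
```

```bash
cat >> h.py <<'E'
YAW=np.radians(-4.83); C=np.array([638.2,-85.9]); ex=np.array([np.cos(YAW),np.sin(YAW)]); ey=np.array([-ex[1],ex[0]])
Q=(R.from_euler("z",YAW)*R.from_euler("x",np.pi)).as_quat()
def P(y,tipz,x=-90): return np.r_[C+x*ex+y*ey, tipz+env.tips_ahead]   # TCP for a fingertip place in the case frame
def fz(): return env.read_state()["force"][2]
E
python3 - <<'E'
from h import *
set_gripper(0)
env.reach(P(142,200),Q); env.move_l(P(142,105),rate=120); env.hold(.2)
f0=fz(); hit=env.move_l(P(142,78),rate=15,f_stop=4); env.hold(.3)
s=env.read_state();print(hit,f0,s["force"],s["tool_pos"]-[0,0,env.tips_ahead],s["time_s"],s["width"])
cv2.imwrite("pics/touch.png",cv2.resize(viewer.camera("scene")[100:300,120:340],None,fx=2.7,fy=2.7))
E
```

```text
True -0.05207337438957495 [-0.88931327 -0.88955567  4.9451267 ] [560.51104299  63.18432366  85.3816313 ] 6.8583 0.662738113846697
```

View pics/touch.png

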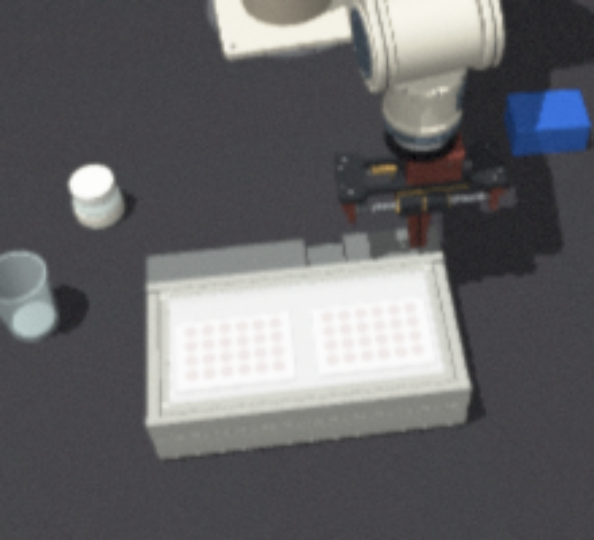

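The picture shows the closed fingertip resting on the ledge near its +y end, at about (417,240), with the notch near (325,252). Next is the sweep.

```bash
python3 - <<'E'
from h import *
z=85.1; y=142; low=0; log=[]
while y>-20:
    y-=5
    env.move_l(P(y,z),rate=40)
    s=env.read_state(); f=s["force"][2]; t=s["tool_pos"]
    log.append((y,round(f,1),round(t[2]-env.tips_ahead,2),round(float(np.hypot(*s["force"][:2])),1)))
    if f<1.2:
        low+=1
        if env.move_l(P(y,z-2.5),rate=15,f_stop=3):   # ledge still there: follow it
            z=env.read_state()["tool_pos"][2]-env.tips_ahead-0.2; low=0
        else: print("notch",y); break
    elif f<3: z-=.2
    elif f>7: z+=.2
    if log[-1][3]>15: print("side force"); break
print(log, env.read_state()["time_s"])
E
```

```text
notch 47
[(137, np.float64(4.7), np.float64(85.37), 1.5), (132, np.float64(5.2), np.float64(85.38), 2.0), (127, np.float64(5.3), np.float64(85.39), 1.9), (122, np.float64(5.0), np.float64(85.35), 1.7), (117, np.float64(5.9), np.float64(85.39), 0.8), (112, np.float64(6.2), np.float64(85.37), 0.8), (107, np.float64(5.7), np.float64(85.36), 1.0), (102, np.float64(6.5), np.float64(85.37), 0.7), (97, np.float64(6.1), np.float64(85.37), 1.2), (92, np.float64(6.0), np.float64(85.37), 0.4), (87, np.float64(6.5), np.float64(85.37), 1.5), (82, np.float64(5.4), np.float64(85.37), 1.9), (77, np.float64(6.0), np.float64(85.36), 1.0), (72, np.float64(6.2), np.float64(85.37), 1.4), (67, np.float64(5.8), np.float64(85.4), 1.4), (62, np.float64(4.5), np.float64(85.36), 1.9), (57, np.float64(5.5), np.float64(85.22), 1.0), (52, np.float64(0.6), np.float64(84.58), 0.7), (47, np.float64(0.2), np.float64(83.66), 0.9)] 12.65
```

```bash
python3 - <<'E'
from h import *
print(env.move_l(P(36,82.6),rate=30,f_stop=6), env.read_state()["force"])
print(env.move_l(P(36,60),rate=12,f_stop=16)); s=env.read_state(); print(s["force"],s["tool_pos"][2]-env.tips_ahead)
env.hold(.4); s=env.read_state(); print(s["force"],s["tool_pos"][2]-env.tips_ahead,s["time_s"])
env.move_l(P(36,100),rate=60); env.move_l(P(36,200,-130),rate=120); env.move_l(P(36,260,-250),rate=150)
print(env.read_state()["time_s"],fz())
cv2.imwrite("pics/after.png",cv2.resize(viewer.camera("scene")[100:300,120:340],None,fx=2.7,fy=2.7))
E
```

```text
False [ 0.83226949  0.40291964 -0.12904241]
True
[-1.49845394 -0.3161173   6.09554546] 65.28532592251153
[-2.30121444  0.40311684  6.47011949] 65.30606427498216 14.925
17.75 0.4367402222019253
```

View pics/after.png

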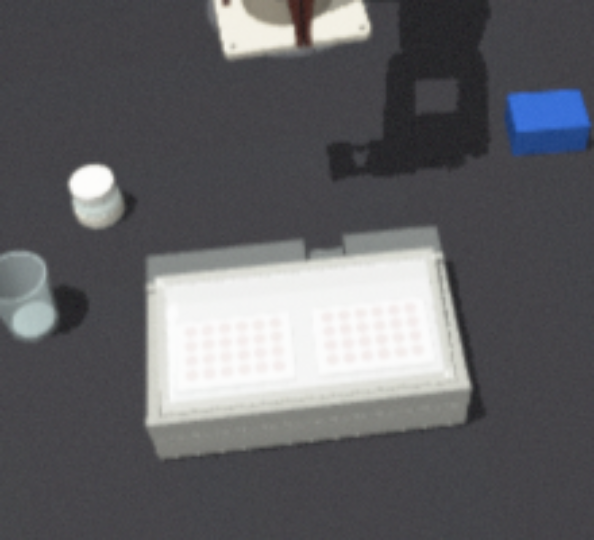

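The lid's front edge has risen to about row 258; when shut it was near row 285. The fingertip stopped 20 mm below the ledge top, which means the key is fully down. The arm is clear and the jar, beaker and tip box haven't moved.

```bash
python3 -c "
from h import *
env.hold(.5); print(workorder.sign_off())"
```

```text
the job is handed in; nothing more can be done
None
```

The job is handed in: the fingertip sweep from the ledge's +y end found the notch about 35 mm from the middle, the key was pressed fully down (about 8 mm), the lid stands ajar, and the arm moved clear at about 18 s; no verdict was returned at hand-in.

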